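Wind the music-box movement on the repair bench

TASK

Two music-box movements stand on test blocks on the repair bench. Wind up the one with the butterfly key: turn its key clockwise, seen from above, in two or more roughly equal partial turns, letting go of it completely between them, until it is fully wound, with the pointer on its shaft up at the stop post, and then let go. Do not turn the round knob of the other movement.

Things in the scene. Friction and masses are not known exactly. Their poses are not given: they have to be found in the camera images.
- key_grip (a point): Centre of the butterfly key to wind, on its vertical turning axis, 88 mm above the bench. An upright flat steel plate with two rounded wings, 48 long, 9 thick, 32 mm high, on an 11 mm shaft. Axes turn with it: z up; x level along the wings, towards the pointer (dark bar on the shaft, reaching 30 mm from the axis, 48 mm above the bench); y across the flat faces, to be pinched from above.
- wind_key (a joint): Winding of that key, rad: 0 run down, 2.6 fully wound at a firm stop. Grows as the key turns clockwise seen from above; starts between 0 and 0.5. The mainspring resists (0.10 N m at first, 0.14 at the end), but a brake keeps the key where it is let go.
- stop_post (a point): Top centre of the dark stop post of that movement, 7 mm thick, 17 mm high, 26 mm from the key's axis; fully wound, the pointer lies just beside it. The movement is screwed down: wooden block 150 x 86 mm with a pinned steel cylinder, a comb and, under the key, a 62 mm round brass barrel (top 42 mm above the bench). Key apart, the post (59 mm) is its highest part.
- round_knob (a joint): Bystander: turn, in rad, starting at 0, of the upright round knurled steel knob (32 mm across, top 100 mm above the bench) on the other, otherwise alike movement. It turns easily. The two movements may change places.
Mind the look-alikes: they are no part of the job. What is shaped like the part that bears key_grip but blue or red is not meant. What is shaped like the part that bears round_knob but pink or red is not meant.

How it is judged:
On the way, in this order (a step that is already met when the one before it is completed fails the run):
1. the key is partly wound (joint between 0.75 and 2.1 rad) and let go: the fingers touch nothing (value of joint wind_key between 0.75 and 2.1 rad and contact force between the fingers and anything else below 0.2 N), for 0.1 s.
2. the key is turned on to fully wound (joint above 2.3 rad) (value of joint wind_key above 2.3 rad), for 0.1 s.
At the end, for the whole second after the job is handed in: The butterfly key stands still, wound to within 0.3 rad (17 degrees) of its stop at 2.6 rad, and the other movement's round knob is within 0.3 rad of where it started (value of joint wind_key above 2.3 rad and velocity of joint wind_key between -0.05 and 0.05 rad/s and value of joint round_knob between -0.3 and 0.3 rad); the robot touches nothing.
It fails at once if the round knob of the other movement is turned by more than 0.3 rad (value of joint round_knob above 0.3 rad or value of joint round_knob below -0.3 rad).
It also fails if it takes over 51 s, if anything falls off the work surface, if the arm or the gripper's body presses on something with over 40 N, if the wrist force passes 120 N, or if a joint passes its speed limit or range.

ROBOT

A 6-joint arm with a two-finger parallel gripper is mounted at the origin on the work surface. World frame = base frame: x ahead of the robot, y to its left, z up, the work surface at z = 0. Lengths are in m, angles in rad, forces in N, time in s.
With the tool pointing down it reaches from about 0.275 to 0.85 m from the base axis. Payload 5.2 kg.
Tool frame: the origin (TCP) lies on the mounting face of the last link; the fingertips stand 173 mm ahead of it and the grasp point (between the pads) lies robot.tcp_to_grasp ahead of it (robot.tcp_to_grasp is the distance from the TCP to the grasp point, in m); z points along the fingers, y is the direction in which the jaws open and shut (so a half turn about z gives the same grasp; the last joint's range is limited). The gripper opens to 85 mm and grips with 20 to 120 N. Pads are 22 mm wide; open, the fingers measure 114 mm over their backs; the gripper's body (76 mm by 85 mm) begins 54 mm behind the grasp point. The pads swing forward as they close: fully open they stand 13 mm farther back than shut.
Start: joints at [-1.515, 0.259, 1.535, -0, 1.348, -0.203], TCP at [0.141, -0.532, 0.405] pointing down, gripper open.
Joint ranges: [-3.14, 3.14], [-0.91, 2.08], [0.19, 2.58], [-1.22, 4.36], [0.22, 2.71], [-3.12, 3.12]. Speed limits (rad/s): [2.57, 2.57, 3.14, 3.14, 3.14, 3.14].

INTERFACE

Orientations are given as [roll, pitch, yaw] about the fixed x, y, z axes, in that order (R = Rz(yaw) Ry(pitch) Rx(roll)).
In Python, from station import robot gives the robot as it stands.
- The arm moves only by the tool move_arm, never from a script. Its argument "increments" is one flat list of numbers, 5 for each row, row after row: the shift along the tool's x, y, z in cm, then the turn about the tool's z in degrees, then the finger opening in cm, from 0 to 8.54. In form: [tx, ty, tz, twist, fingers, tx, ty, tz, twist, fingers, ...]. A call has 1 to 20 rows; each row is the pose to reach, as a shift and turn from the pose measured when the call began, along the tool's axes at that moment; what a row does not reach only later rows make up. A row lasts 1/8 s, in which the tool goes at most 62.5 mm and 10.7 degrees, less where a joint would pass 70% of its speed; a pose out of reach is approached as far as the arm can. A call with a gripper value outside its range is refused whole. The fingers move at their own pace and stop on an object; "squeeze" is the grip in N (left out, the last holds). Time passes only in rows, so rows that repeat a pose let the fingers close. It gives the time, the measured TCP pose, the force and the opening at its end, in the units of the state.
- robot.state(): the state, without advancing time (a new reading comes with each control period).
- robot.grab_frame(name): name is "scene" or "top" or "wrist"; returns a dict with "image" (420x560x3 uint8, red, green, blue), "mtx" (3x3 intrinsics, pixels), "pose" (4x4, takes a point from camera to world coordinates); the wrist camera has in their place "tool_from_camera" (4x4, takes a point from camera to tool coordinates, whose origin is the TCP and whose axes are the flange's). Camera axes: x right, y down, z forward; pixel columns grow to the right and rows downward; lengths in m; the calibration is good to about 2 mm. A picture is of the moment at which its call begins: read the wrist's pose just before it. There is no depth.
- robot.close_job(): hands the job in, once; it reports no verdict.
The state is a dict: "t": time; "qpos": joint angles; "dq": joint speeds; "tau": joint torques, N m; "ee_pos": TCP position; "ee_rot": TCP orientation; "force": force on the tool from outside, world axes, zero at the start; "moment": the same for the moment, N m; "gripper_width": finger opening in m.
Only numpy, scipy, OpenCV 4.12 (cv2) and the standard library are available. Lean on these libraries where they do the work, as an engineer would, in place of code of your own. Each camera call takes 0.05 s, during which the arm holds its last target. There are 200 camera calls.

## Working session

There is one attempt and no reset: what is moved stays moved. The work goes in short steps, Python scripts to look and compute and a tool call to move; the robot and the scene stay as the last step left them, time stands still between calls to the robot, and variables do not carry over. Pictures are saved under pics/ and viewed, about 8 in all and at most 12, crops included, and the job is handed in when it is done.

Besides the shell and the picture viewer there is one more tool, called after ">>>" as a command line: name --argument value ..., lists and objects as JSON in quotes. move_arm: Moves the arm, as the interface text tells. Its arguments: {"type":"object","properties":{"increments":{"type":"array"},"squeeze":{"type":"number"}},"required":["increments"]}

```bash
mkdir -p pics; python3 - <<'E'
from station import robot
import cv2,pickle
print(robot.state(), robot.tcp_to_grasp)
d={}
for n in("scene","top"):
    f=robot.grab_frame(n);d[n]=f
    cv2.imwrite(f"pics/{n}0.png",f["image"][:,:,::-1]); print(n,f["mtx"],f["pose"])
pickle.dump(d,open("f0.pkl","wb"))
E
```

```text
{'t': 0.0, 'qpos': array([-1.51479035e+00,  2.59345141e-01,  1.53615849e+00,  2.04702317e-06,
        1.34797524e+00, -2.02834582e-01]), 'dq': array([0.00084267, 0.0008157 , 0.00018772, 0.00059079, 0.00015384,
       0.0017149 ]), 'tau': array([ 7.01869030e-04, -4.46022856e+01, -2.90563005e+01, -1.91531944e-04,
        1.17924690e-02,  5.33945880e-06]), 'ee_pos': array([ 0.14076916, -0.53143684,  0.40384297]), 'ee_rot': array([-3.13974551e+00, -3.81924844e-04,  2.58839748e-01]), 'force': array([-0.25871711,  0.50437439, -0.24355671]), 'moment': array([-0.04367184, -0.02271825, -0.0287896 ]), 'gripper_width': 0.08537747881518803} 0.1547
scene [[453.01058245   0.         271.74266489]
 [  0.         453.01058245 210.55410846]
 [  0.           0.           1.        ]] [[-0.77410484  0.37156563 -0.51254335  0.96042822]
 [ 0.63287633  0.47358613 -0.61252243  0.67388804]
 [ 0.01514114 -0.79853313 -0.60176041  0.67556398]
 [ 0.          0.          0.          1.        ]]
top [[410.9857062    0.         272.28641535]
 [  0.         410.9857062  211.51334204]
 [  0.           0.           1.        ]] [[-0.02074692 -0.99773657  0.06396335  0.40540274]
 [-0.99968925  0.01981814 -0.01512103  0.07844126]
 [ 0.01381917 -0.06425719 -0.99783768  0.86693279]
 [ 0.          0.          0.          1.        ]]
```

View pics/top0.png

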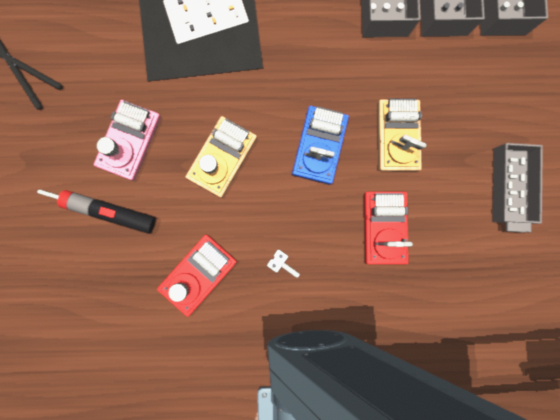

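View pics/scene0.png

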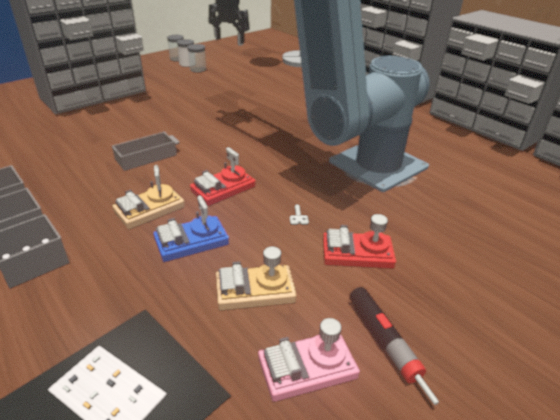

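Butterfly-key candidates in the top view are natural wood/brass (405,145), blue (320,153) and red (393,244). The round knobs are wood (208,163), pink (107,147) and red (178,292). I choose the wood one at (405,145), since blue and red are excluded. I'll check it with a close crop.

```bash
cat > h.py <<'E'
import numpy as np
def ray(f,u,v,z,pose=None):
    P=f["pose"] if pose is None else pose
    d=P[:3,:3]@np.linalg.solve(f["mtx"],[u,v,1.]);o=P[:3,3]
    return o+d*(z-o[2])/d[2]
E
python3 - <<'E'
import pickle,cv2
from h import *
d=pickle.load(open("f0.pkl","rb"));f=d["top"]
c=f["image"][90:180,365:440,::-1]
c2=d["scene"]["image"][160:230,105:190,::-1]
a=cv2.resize(c,None,fx=6.6,fy=6.6,interpolation=cv2.INTER_CUBIC)[:560]
b=cv2.resize(c2,None,fx=3.4,fy=3.4,interpolation=cv2.INTER_CUBIC)
o=np.zeros((600,800,3),np.uint8);o[:a.shape[0],:a.shape[1]]=a;o[:b.shape[0],500:500+b.shape[1]]=b
cv2.imwrite("pics/crop.png",o)
for u,v,z in[(404,148,.042),(380,100,.025),(421,100,.025),(380,169,.025),(421,169,.025)]:print(ray(f,u,v,z))
E
```

```text
[ 0.58281  -0.205545  0.042   ]
[ 0.68919272 -0.16506105  0.025     ]
[ 0.68780731 -0.2514879   0.025     ]
[ 0.54328604 -0.15956448  0.025     ]
[ 0.54171182 -0.24503821  0.025     ]
```

View pics/crop.png

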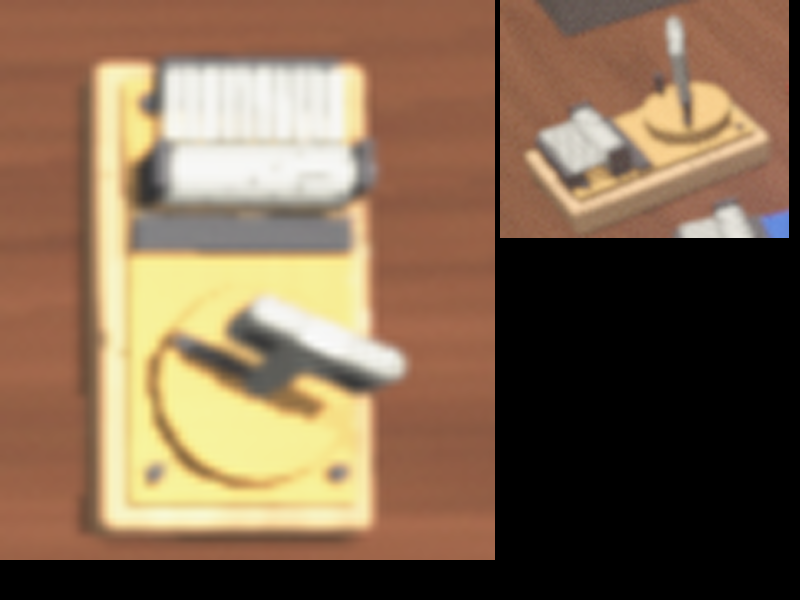

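>>> move_arm --increments '[10,-4,0,-10,8.54,20,-8,0,-20,8.54,30,-12,0,-30,8.54,40,-16,0,-40,8.54,50.5,-20,0,-51,8.54,50.5,-20,0,-51,8.54,50.5,-20,0,-51,8.54,50.5,-20,0,-51,8.54,50.5,-20,0,-51,8.54,50.5,-20,0,-51,8.54,50.5,-20,0,-51,8.54,50.5,-20,0,-51,8.54]'

```text
t: 1.6
ee_pos: [0.5769, -0.2099, 0.4044]
ee_rot: [-3.14, -0.001, 1.147]
force: [-0.2, -0.6, -0.1]
gripper_width: 0.0855
```

```bash
python3 - <<'E'
from station import robot
import cv2,pickle
from h import *
s=robot.state();f=robot.grab_frame("wrist");g=robot.grab_frame("top")
cv2.imwrite("pics/w1.png",f["image"][:,:,::-1]);cv2.imwrite("pics/top1.png",g["image"][:,:,::-1])
pickle.dump((s,f,g),open("f1.pkl","wb"))
print(s["t"],s["qpos"],s["ee_pos"],s["ee_rot"]);print(f["mtx"],f["tool_from_camera"])
print(ray(g,414.2,141.2,.104))
E
```

```text
1.6 [-5.30680191e-01  3.74110514e-01  1.37302748e+00  1.06082354e-03
  1.39588534e+00 -1.07409622e-01] [ 0.57690242 -0.209856    0.40435577] [-3.14028208e+00 -1.19173747e-03  1.14733962e+00]
[[310.87964572   0.         285.30484102]
 [  0.         310.87964572 212.5185168 ]
 [  0.           0.           1.        ]] [[ 1.25233567e-04 -9.59109442e-01 -2.83035443e-01  7.26240190e-02]
 [ 9.99997465e-01 -5.16227062e-04  2.19178027e-03  3.19228945e-04]
 [-2.24826771e-03 -2.83035000e-01  9.59106946e-01  3.11662063e-02]
 [ 0.00000000e+00  0.00000000e+00  0.00000000e+00  1.00000000e+00]]
[ 0.58213592 -0.20410647  0.104     ]
```

View pics/w1.png

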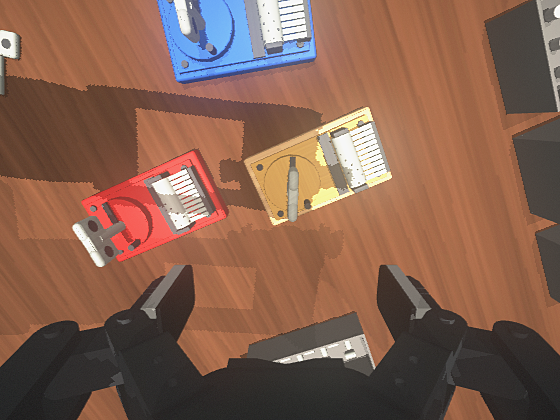

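```bash
cat >> h.py <<'E'
from scipy.spatial.transform import Rotation as R
def wpose(s,f):
    T=np.eye(4);T[:3,:3]=R.from_euler("xyz",s["ee_rot"]).as_matrix();T[:3,3]=s["ee_pos"]
    return T@f["tool_from_camera"]
def proj(f,p,pose=None):
    P=f["pose"] if pose is None else pose
    q=f["mtx"]@(P[:3,:3].T@(np.array(p)-P[:3,3]));return q[:2]/q[2]
E
python3 - <<'E'
import pickle,cv2
from h import *
s,f,g=pickle.load(open("f1.pkl","rb"));W=wpose(s,f)
for u,v,z in[(291,180,.042),(293,192,.088),(246,163,.025),(369,108,.025),(393,180,.025),(276,224,.025)]:print(ray(f,u,v,z,W))
print(proj(f,[.582,-.2045,.104],W))
cv2.imwrite("pics/w1c.png",cv2.resize(f["image"][135:235,235:335,::-1],None,fx=6,fy=6,interpolation=cv2.INTER_CUBIC))
E
```

```text
[ 0.58791064 -0.20181916  0.042     ]
[ 0.58765059 -0.20492807  0.088     ]
[ 0.54896032 -0.1666536   0.025     ]
[ 0.69394203 -0.16815251  0.025     ]
[ 0.69230719 -0.25230233  0.025     ]
[ 0.54946016 -0.24551855  0.025     ]
[287.4465132  198.04839553]
```

View pics/w1c.png

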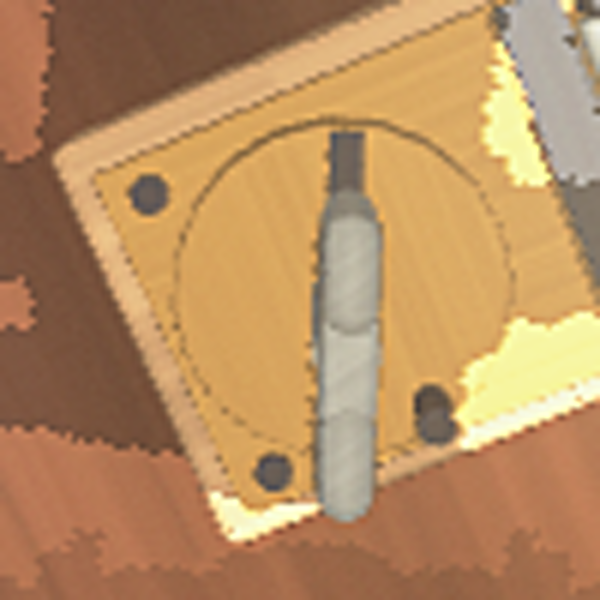

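```bash
python3 - <<'E'
import pickle,cv2
from h import *
s,f,g=pickle.load(open("f1.pkl","rb"));W=wpose(s,f)
q=lambda x,y,z:ray(f,235+x/6,135+y/6,z,W)
k=q(349,360,.103);b=q(343,285,.042);p=q(432,398,.059)
a=q(352,200,.1);c=q(347,518,.1);t=q(347,132,.048)
print("key",k,"barrel",b,"post",p,"ptr",t)
y=lambda v:np.degrees(np.arctan2(v[1],v[0]))
print(y(a-c),y(t-b),np.linalg.norm(t-b),y(p-b),np.linalg.norm(p-b),np.linalg.norm(a-c))
Rm=R.from_euler("xyz",s["ee_rot"]).as_matrix()
print(Rm.T@(k-s["ee_pos"]))
E
```

```text
key [ 0.58769833 -0.20427184  0.103     ] barrel [ 0.58795062 -0.20483207  0.042     ] post [ 0.59496621 -0.22624973  0.059     ] ptr [ 0.59977498 -0.17952484  0.048     ]
65.27881543674292 64.9564906158085 0.028570464086325204 -71.8632362929157 0.02823003078295747 0.04899299609823683
[0.00916798 0.0079427  0.30135676]
```

>>> move_arm --increments '[0.5,0.4,5,0,8.54,0.9,0.8,10,0,8.54,0.9,0.8,10,0,8.54,0.9,0.8,10,0,8.54]'

```text
t: 2.2
ee_pos: [0.5882, -0.2057, 0.3065]
ee_rot: [3.14, -0.001, 1.146]
force: [0.1, 0.5, 0.8]
gripper_width: 0.0855
```

```bash
python3 - <<'E'
from station import robot
import cv2,pickle
from h import *
s=robot.state();f=robot.grab_frame("wrist")
pickle.dump((s,f),open("f2.pkl","wb"));W=wpose(s,f)
print(s["t"],s["qpos"],s["ee_pos"],s["ee_rot"]);c=proj(f,[.5877,-.2043,.104],W);print(c)
u,v=(c-[95,75]).astype(int);u=max(u,0);v=min(max(v,0),270);print(u,v)
cv2.imwrite("pics/w2.png",cv2.resize(f["image"][v:v+150,u:u+190,::-1],None,fx=4,fy=4,interpolation=cv2.INTER_CUBIC))
E
```

```text
2.2 [-5.15450790e-01  4.63423101e-01  1.48348712e+00  1.19963978e-03
  1.19334125e+00 -9.15161562e-02] [ 0.58819372 -0.20565574  0.30650703] [ 3.14015536e+00 -9.88568279e-04  1.14642102e+00]
[281.91902089 246.80225768]
186 171
```

View pics/w2.png

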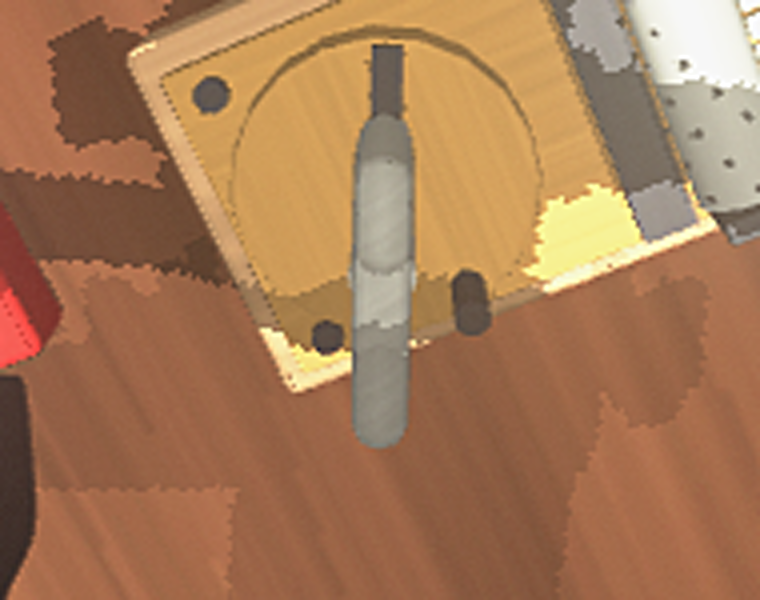

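>>> move_arm --increments '[0.1,-0.1,3,0,8.54,0.1,-0.1,5,0,8.54,0.1,-0.1,6.3,0,8.54,0.1,-0.1,6.3,0,3,0.1,-0.1,6.3,0,0,0.1,-0.1,6.3,0,0,0.1,-0.1,6.3,0,0,0.1,-0.1,6.3,0,0,0.1,-0.1,6.3,0,0,0.1,-0.1,6.3,0,0]' --squeeze 70

```text
t: 3.5
ee_pos: [0.5868, -0.2037, 0.245]
ee_rot: [-3.14, -0.001, 1.147]
force: [-7.9, 2.5, 8.0]
gripper_width: 0.0083
```

>>> move_arm --increments '[0,0,0,6,0,0,0,0,14,0,0,0,0,22,0,0,0,0,30,0,0,0,0,38,0,0,0,0,46,0,0,0,0,54,0,0,0,0,61,0,0,0,0,61,0,0,0,0,61,0,0,0,0,61,0]'

```text
t: 4.88
ee_pos: [0.5877, -0.2053, 0.2451]
ee_rot: [3.139, -0.002, 0.082]
force: [5.0, -6.5, -4.3]
gripper_width: 0.008
```

>>> move_arm --increments '[0,0,0,0,4,0,0,0,0,8,0,0,0,0,8.5,0,0,0,0,8.5,0,0,-3,0,8.5,0,0,-6,0,8.5,0,0,-6,0,8.5,0,0,-6,0,8.5]'

```text
t: 5.88
ee_pos: [0.5872, -0.2049, 0.3044]
ee_rot: [3.14, -0.001, 0.082]
force: [-0.7, 0.3, 0.3]
gripper_width: 0.0852
```

```bash
python3 - <<'E'
from station import robot
import cv2,pickle
from h import *
s=robot.state();f=robot.grab_frame("wrist")
pickle.dump((s,f),open("f3.pkl","wb"));W=wpose(s,f)
print(s["t"],s["qpos"],s["ee_pos"],s["ee_rot"],s["force"]);c=proj(f,[.5877,-.2043,.104],W);print(c)
u,v=186,171
cv2.imwrite("pics/w3.png",cv2.resize(f["image"][v:v+150,u:u+190,::-1],None,fx=4,fy=4,interpolation=cv2.INTER_CUBIC))
E
```

```text
5.875 [-5.14636133e-01  4.63247603e-01  1.48936784e+00 -6.87047645e-04
  1.18685884e+00  9.74823514e-01] [ 0.58719412 -0.20488057  0.30441873] [ 3.13987597e+00 -1.39521750e-03  8.15945532e-02] [-0.71745942  0.31468908  0.28745398]
[284.25815572 249.56649252]
```

View pics/w3.png

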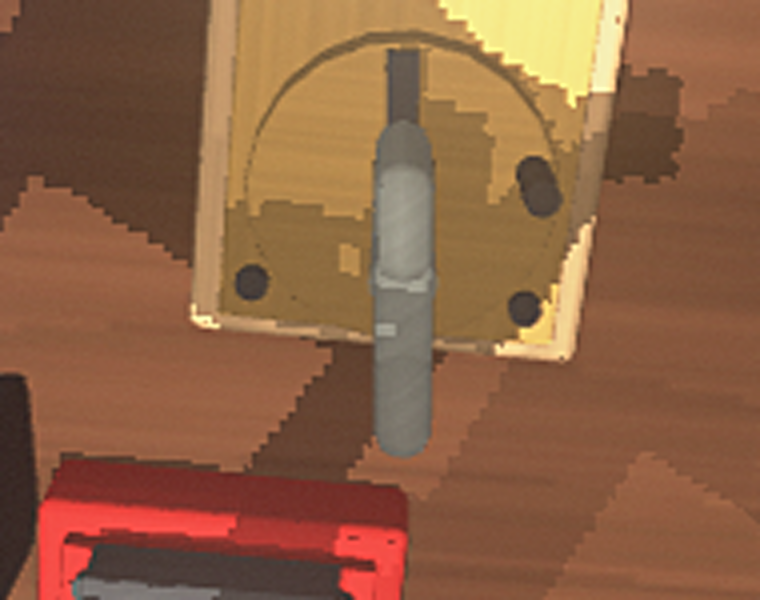

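>>> move_arm --increments '[0,0.1,3,0,8.5,0,0.1,6,0,8.5,0,0.1,6,0,8.5,0,0.1,6,0,3,0,0.1,6,0,0,0,0.1,6,0,0,0,0.1,6,0,0,0,0.1,6,0,0,0,0.1,6,0,0,0,0.1,6,0,0]' --squeeze 70

```text
t: 7.18
ee_pos: [0.5873, -0.2058, 0.2447]
ee_rot: [3.14, -0.001, 0.082]
force: [-1.0, 2.2, 5.8]
gripper_width: 0.0084
```

>>> move_arm --increments '[0,0,0,6,0,0,0,0,14,0,0,0,0,22,0,0,0,0,30,0,0,0,0,38,0,0,0,0,46,0,0,0,0,54,0,0,0,0,60,0,0,0,0,63,0,0,0,0,63,0,0,0,0,63,0]'

```text
t: 8.55
ee_pos: [0.5866, -0.2072, 0.2447]
ee_rot: [3.14, -0.003, -1.018]
force: [-4.6, -6.2, 1.7]
gripper_width: 0.0081
```

```bash
python3 -c "
from station import robot
s=robot.state();print(s['ee_pos'],s['ee_rot'],s['force'],s['moment'],s['tau'])"
```

```text
[ 0.58663636 -0.20716329  0.24474398] [ 3.13951941e+00 -2.93143218e-03 -1.01816883e+00] [-4.61730559 -6.16652491  1.68147083] [-0.76089459  0.60634221 -0.06457703] [ 3.96047384e+00 -5.42852783e+01 -2.47865975e+01  1.82732664e+00
 -3.43813207e-01 -4.10986855e-02]
```

>>> move_arm --increments '[0,0,0,3,0,0,0,0,4,0,0,0,0,4,0]'

```text
t: 8.93
ee_pos: [0.5865, -0.2072, 0.2448]
ee_rot: [3.139, -0.003, -1.086]
force: [-1.3, -0.9, 1.4]
gripper_width: 0.0081
```

```bash
python3 -c "
from station import robot
s=robot.state();print(s['ee_pos'],s['ee_rot'],s['force'],s['moment'],s['tau'][5])"
```

```text
[ 0.58653126 -0.20722812  0.24476045] [ 3.1389435  -0.00342412 -1.08628899] [-1.26507053 -0.91138075  1.43859295] [-0.02565291  0.26494131  0.75279118] 0.8148259855806828
```

>>> move_arm --increments '[0,0,0,3,0,0,0,0,4,0,0,0,0,4,0]'

```text
t: 9.3
ee_pos: [0.5866, -0.2072, 0.2448]
ee_rot: [3.139, -0.004, -1.153]
force: [-0.9, -0.4, 1.8]
gripper_width: 0.0075
```

```bash
python3 - <<'E'
from station import robot
import cv2,pickle
s=robot.state();print(s['ee_pos'],s['ee_rot'],s['force'],s['moment'],s['tau'][5])
f=robot.grab_frame("wrist")
cv2.imwrite("pics/w4.png",cv2.resize(f["image"][150:400,130:430,::-1],None,fx=2.4,fy=2.4,interpolation=cv2.INTER_CUBIC))
E
```

```text
[ 0.58655927 -0.20718532  0.24481792] [ 3.13850985 -0.00435902 -1.15312448] [-0.93758924 -0.39694911  1.78102811] [-0.32470486  0.21607803  2.17922643] 2.226087972521782
```

View pics/w4.png

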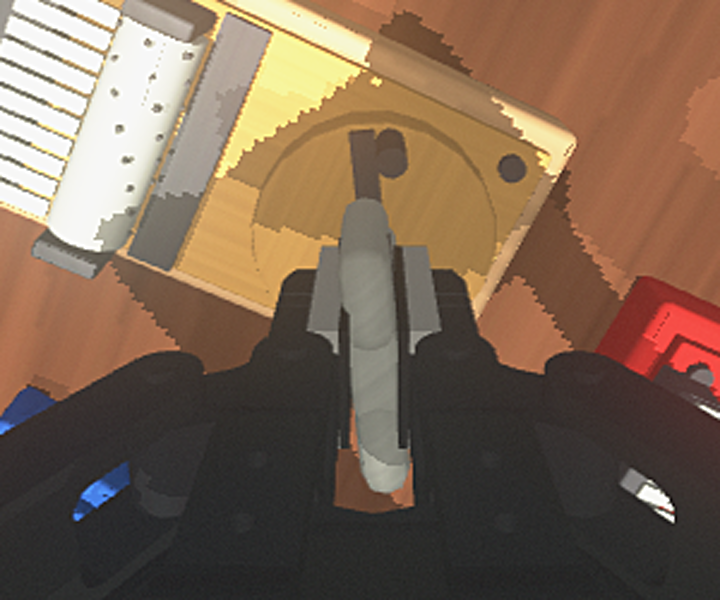

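The pointer lies against the post and the wrist moment has risen to 2.2 N m, so the key is at its stop. I'll relax the twist a little, let go and rise.

>>> move_arm --increments '[0,0,0,-3,0,0,0,0,-4,0,0,0,0,-4,4,0,0,0,-4,8.5,0,0,0,-4,8.5,0,0,0,-4,8.5,0,0,-4,-4,8.5,0,0,-8,-4,8.5,0,0,-10,-4,8.5,0,0,-10,-4,8.5,0,0,-10,-4,8.5]'

```text
t: 10.72
ee_pos: [0.5863, -0.2065, 0.3436]
ee_rot: [3.137, -0.003, -1.084]
force: [-0.2, 0.3, -0.8]
gripper_width: 0.085
```

```bash
python3 - <<'E'
from station import robot
import cv2,pickle
s=robot.state();print(s['t'],s['ee_pos'],s['ee_rot'],s['force'],s['moment'])
f=robot.grab_frame("wrist");g=robot.grab_frame("top")
a=cv2.resize(f["image"][140:260,210:340,::-1],None,fx=3.8,fy=3.8,interpolation=cv2.INTER_CUBIC)
b=cv2.resize(g["image"][90:210,160:260,::-1],None,fx=3,fy=3,interpolation=cv2.INTER_CUBIC)
o=np=__import__("numpy").zeros((460,800,3),"uint8");o[:a.shape[0],:a.shape[1]]=a;o[:b.shape[0],500:800]=b
cv2.imwrite("pics/w5.png",o)
E
```

```text
10.725 [ 0.58630998 -0.20652601  0.3436273 ] [ 3.13736810e+00 -2.50247763e-03 -1.08376584e+00] [-0.15065853  0.29154104 -0.76816506] [-0.03722433  0.06368227  0.0025561 ]
```

View pics/w5.png

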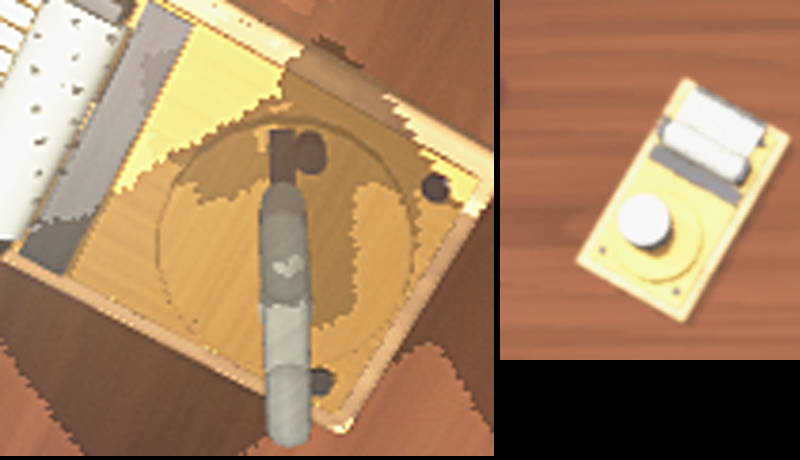

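The pointer (crop 283,150) lies right beside the post (311,152) with the gripper clear. The other movement (knob at crop 643,220) looks untouched.

```bash
python3 -c "
from station import robot
print(robot.close_job())"
```

```text
the job is handed in; nothing more can be done
None
```

The butterfly key on the natural-wood movement is fully wound, and I handed the job in at about 10.8 s of the 51 s allowed.

- **Winding:** I turned the key clockwise in two partial turns. The first was about 61°. I then let go fully, raised the gripper and checked the key, and turned it about 63–67° more to the stop.
- **At the stop:** The wrist moment rose from about 0 to 2.2 N m with the pointer against the post. The last few degrees of wrist twist slipped in the pads. I eased the twist back 4° and let go.
- **Last checks:** The final picture shows the pointer right beside the stop post, and the gripper is open, about 10 cm above its gripping height. The force reading is under 1 N. The round-knob movement was never approached and looks unmoved.
- **Disagreement:** The top and wrist cameras differed by about 6 mm on the key's position. I relied on the close wrist view, which agreed with how the grasp went.

The joint angle can't be read directly, so "fully wound" rests on the moment reading and the pointer picture.

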